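Seat a drilling template on its locating pin by feel

ROBOT

A 6-joint arm with a two-finger parallel gripper is mounted at the origin on a cart in front of the work surface, level with it; the furniture and walls round the work are solid. World frame = base frame: x ahead of the robot, y to its left, z up, the work surface at z = 0. Lengths are in m, angles in rad, forces in N, time in s.
With the tool pointing down it reaches from about 0.35 to 0.775 m from the base axis. Payload 7.3 kg.
Tool frame: the origin (TCP) lies at the very end of the fingers, on their centre line; the grasp point (between the pads) lies 19 mm behind it; z points along the fingers, y is the line along which they close (so a half turn about z gives the same grasp; the last joint's range is limited). The gripper opens to 92 mm and grips with 3 to 60 N. Pads are 19 mm wide; open, the fingers measure 130 mm over their backs; the gripper's body (75 mm by 190 mm) begins 47 mm behind the grasp point.
Start: joints at [-0.146, 0.342, 1.524, -0, 1.275, -0.146], TCP at [0.525, 0, 0.187] pointing down, gripper open.
Joint ranges: [-2.53, 2.53], [-0.77, 2.02], [0.04, 2.7], [-1, 4.14], [0.28, 2.66], [-3.11, 3.11]. Speed limits (rad/s): [2.57, 2.57, 3.14, 3.14, 3.14, 3.14].

INTERFACE

Orientations are given as [roll, pitch, yaw] about the fixed x, y, z axes, in that order (R = Rz(yaw) Ry(pitch) Rx(roll)).
In Python, from cell import robot gives the robot as it stands. The module is installed in compiled form; this text tells all that it offers.
- The arm moves only by the tool arm_command, never from a script. Its argument "moves" is a list of rows, each a list of 3 entries, a list of its own where there are three numbers: the shift along the tool's x, y, z in m, then the turn, a rotation vector about the tool's x, y, z in rad, then the finger opening in m, from 0 to 0.0918. In form: [[[dx, dy, dz], [ax, ay, az], claw], ...]. A call has exactly 5 rows; each row is the pose to reach, as a shift and turn from the pose commanded when the call began, along the tool's axes at that moment; what a row does not reach only later rows make up. A row lasts 1/10 s, in which the tool goes at most 50 mm and 8.59 degrees, less where a joint would pass 70% of its speed; a pose out of reach is approached as far as the arm can. A call with a gripper value outside its range is refused whole. The fingers move at their own pace and stop on an object; "squeeze" is the grip in N (left out, the last holds). Time passes only in rows, so rows that repeat a pose let the fingers close, or fill a call up. It gives the time, the measured TCP pose, the force, the opening and the grip force at its end, in the units of the state.
- robot.observe(): the state, without advancing time (a new reading comes with each control period).
- robot.read_camera(name): name is "scene" or "side" or "wrist"; returns the picture (480x640x3 uint8, red, green, blue); there is no depth.
- robot.camera_model(name): a dict with "fx", "fy", "cx", "cy" (pixels), "R" (3x3) and "t" (3): a world point X has camera coordinates R X + t. Camera axes: x right, y down, z forward; pixel columns grow to the right and rows downward; lengths in m; the calibration is good to about 2 mm. A picture is of the moment at which its call begins: read the wrist's pose just before it. camera_model takes no time and is no camera call; for the wrist camera it gives the pose at the moment of the call.
- robot.hand_in(): hands the job in; it is judged then, once.
The state is a dict: "time": time; "qpos": joint angles; "qvel": joint speeds; "joint_efforts": joint torques, N m; "tool_pos": TCP position; "tool_rot": TCP orientation; "contact_force": force on the tool from outside, world axes, zero at the start; "torque": the same for the moment, N m; "opening": finger opening in m; "grip_force": force on a finger pad.
Only numpy, scipy, OpenCV 4.12 (cv2) and the standard library are available. Lean on these libraries where they do the work, as an engineer would, in place of code of your own. Each camera call takes 0.05 s, during which the arm holds its last target. There are 200 camera calls.

TASK

Pick up the flat metal drilling template by its red handle and lay it level on top of the fixture's brass locating pin, one long side along the fence and the hole end of the template at the slot end of the fixture. Slide it along the fence by feel until its pin hole drops over the pin and it lies flat on the base, then let go. Be gentle: never press or push it against the fixture with more than about 3 kg, and leave the bit holder and the two loose cartons next to the work where they are.

Things in the scene. Friction and masses are not known exactly. Their poses are not given: they have to be found in the camera images.
- fixture: Fixture fixed to the bench: dark steel base 160 x 100 x 12 mm with a fence along one long side. Origin at bench level near its middle: base runs x -80 to +80, y -47 to +53 mm. x lies along the fence, +y points to the fence. A brass pin, 10 mm diameter, chamfered top, stands 8 mm out of the base (top 20 mm above the bench) on the line y = 0, in the slot (see slot_mid).
- slot_mid (a point): Middle of the dark slot in the base's top face, at (25, 0, 12) mm in the fixture's frame, same axes. The pin is clamped anywhere up to 14 mm either side of this point along x; its place is not measured: look, or find it by feel.
- fence (a point): Middle of the aluminium fence's flat inner face, at (0, 35, 19) mm in the fixture's frame, same axes. The face runs the whole 160 mm along x; its top is 26 mm above the bench, 14 mm above the base.
- plate_grip (a point): Centre of the template's red handle, an upright block 14 mm (x) x 46 mm (y) x 44 mm tall, rigid on the plate: 28 mm above the plate's underside, 22 mm above its top, on its long centre line, 33 mm from its -x end. z up. The template (0.18 to 0.35 kg) lies loose and flat on the bench at the start.
- plate_hole (a point): Centre of the pin hole (13 mm, right through) at the underside of the aluminium plate, 110 (x) x 70 (y) x 6 mm; same axes as plate_grip, 34 mm from it along +x; 43 mm from the +x end, 35 mm from the long sides. Seated: x, y point as the fixture's, +y side along the fence, this point 12 mm above the bench; 20 mm while the plate lies on the pin's top.
- bit_holder: Red bit holder with five bits, 22 x 85 x 38 mm, loose; leave alone. Origin at the centre of its underside.
- white_carton: Small white carton, 48 x 66 x 48 mm, loose; leave alone. Origin at the centre of its underside.
- kraft_box: Brown carton of screws, 56 x 88 x 34 mm, loose, the one that stands alone beyond the fixture; leave alone. Origin at the centre of its underside.

How it is judged:
On the way, in this order (a step that is already met when the one before it is completed fails the run):
1. the template rests level on top of the pin, along the fence, before its hole has found the pin (contact force between plate and fixture above 0.3 N and x of plate_hole in the frame of fixture between -0.03 and 0.08 m and y of plate_hole in the frame of fixture between -0.012 and 0.008 m and z of plate_hole in the frame of fixture between 0.0165 and 0.0235 m and x of plate_grip in the frame of fixture below 0.05 m and angle between plate_hole's own z axis and vertical below 0.09 rad and angle between the x axis of plate_hole and the x axis of fixture, either way round below 0.12 rad), for 0.1 s.
2. the template has dropped flat onto the base with the pin in its hole (x of plate_hole in the frame of fixture between 0.008 and 0.042 m and y of plate_hole in the frame of fixture between -0.004 and 0.004 m and z of plate_hole in the frame of fixture below 0.0145 m and x of plate_grip in the frame of fixture below 0.012 m and angle between plate_hole's own z axis and vertical below 0.03 rad and angle between the x axis of plate_hole and the x axis of fixture, either way round below 0.06 rad), for 0.2 s.
At the end, for the whole second after the job is handed in: The template lies released and at rest, flat on the fixture's base (underside at the hole less than 2.5 mm above the base, tilt under 0.03 rad) with the pin through its hole, its long side along the fence (within 0.06 rad, hole within 4 mm of the slot's line), hole end toward the slot (all of step 2 and linear speed of plate below 0.01 m/s and contact force between plate and the fingers below 0.05 N); the robot touches nothing.
It fails at once if the template is pressed or pushed against the fixture with more than 30 N (contact force between plate and fixture above 30 N).
It fails at once if the bit holder is moved by more than 20 mm (distance of bit_holder from where it was at the start of the episode above 0.02 m).
It fails at once if the white carton is moved by more than 20 mm (distance of white_carton from where it was at the start of the episode above 0.02 m).
It fails at once if the kraft box is moved by more than 20 mm (distance of kraft_box from where it was at the start of the episode above 0.02 m).
It also fails if it takes over 64 s, if anything falls off the work surface, if the arm or the gripper's body presses on something with over 40 N, if the wrist force passes 120 N, or if a joint passes its speed limit or range.

## Working session

There is one attempt and no reset: what is moved stays moved. The work goes in short steps, Python scripts to look and compute and a tool call to move; the robot and the scene stay as the last step left them, time stands still between calls to the robot, and variables do not carry over. Pictures are saved under pics/ and viewed, at most 10 in all, crops included, and the job is handed in when it is done.

Besides the shell and the picture viewer there is one more tool, called after "Call:" by a JSON object that holds its "api" and its "payload", one argument or row to a line. arm_command: Moves the arm, as the interface text tells. Its arguments: {"type":"object","properties":{"moves":{"type":"array"},"squeeze":{"type":"number"}},"required":["moves"]}

```bash
mkdir -p pics
python3 - <<'E'
from cell import robot
import cv2
for n in ("scene","wrist"):
    m=robot.camera_model(n); im=robot.read_camera(n)
    cv2.imwrite(f"pics/{n}0.png",im[:,:,::-1]); print(n,m)
s=robot.observe(); print(s)
E
```

```text
scene {'fx': 547.9227540813124, 'fy': 547.9227540813124, 'cx': 327.46887263888874, 'cy': 243.22273907883488, 'R': array([[ 0.85733265, -0.51475986,  0.00173745],
       [-0.36934099, -0.61748156, -0.69448093],
       [ 0.35856375,  0.59475946, -0.71950902]]), 't': array([-0.50777408,  0.17688309,  0.82860548])}
wrist {'fx': 341.2125460593105, 'fy': 341.2125460593105, 'cx': 321.6079653074927, 'cy': 237.74519691296945, 'R': array([[ 9.99996557e-01, -9.37777054e-04, -2.45083870e-03],
       [-3.07464541e-04, -9.69402811e-01,  2.45475245e-01],
       [-2.60605097e-03, -2.45473646e-01, -9.69399761e-01]]), 't': array([-0.52418916, -0.03064605,  0.3892492 ])}
{'time': 0.1, 'qpos': array([-1.46016678e-01,  3.42643512e-01,  1.52492688e+00,  1.28266934e-05,
        1.27536567e+00, -1.46014055e-01]), 'qvel': array([-2.66406147e-04, -1.85316243e-03, -2.55845290e-03, -7.86976585e-04,
        5.82571650e-05,  1.43882437e-03]), 'joint_efforts': array([ 1.49919495e-03, -4.32001984e+01, -2.44694173e+01,  7.19219679e-02,
        5.25739230e-02, -9.79429342e-05]), 'tool_pos': array([5.24593071e-01, 7.77810148e-05, 1.86717551e-01]), 'tool_rot': array([-3.14026533e+00, -2.07594606e-04,  1.57078982e+00]), 'contact_force': array([ 0.34767079,  0.69305498, -0.24405941]), 'torque': array([ 0.02683212, -0.0348208 , -0.0247954 ]), 'grip_force': 0.0, 'opening': 0.0918546765429041}
```

View pics/scene0.png

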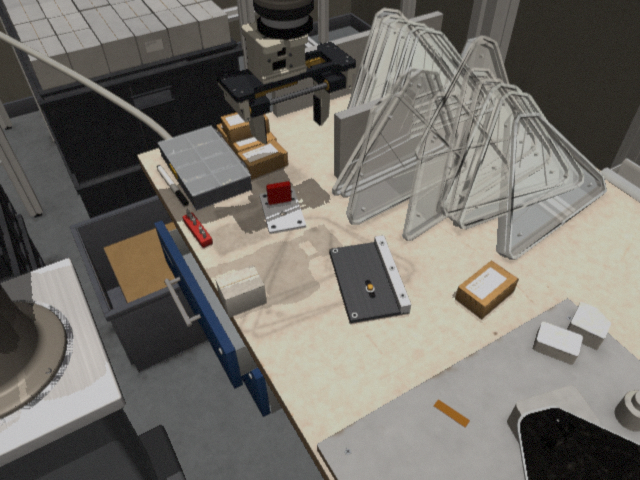

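View pics/wrist0.png

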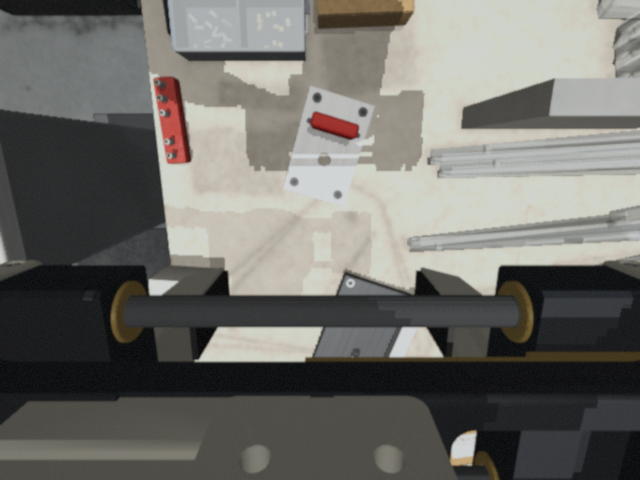

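The scene view shows the fixture at about (372,280), with its fence on the right and the pin at (370,287). The template is at (283,207), the bit holder at (197,229), the white carton at (242,287) and the kraft box at (487,287). In the wrist view the plate hole is at (324,159) and the handle at (334,125). I'll zoom in to pick corners.

Run:
```python
import cv2,numpy as np
s=cv2.imread("pics/scene0.png");w=cv2.imread("pics/wrist0.png")
a=cv2.resize(s[230:330,320:420],(400,400),interpolation=cv2.INTER_CUBIC)
b=cv2.resize(w[80:210,265:395],(400,400),interpolation=cv2.INTER_CUBIC)
cv2.imwrite("pics/z.png",np.hstack([a,b]))
```

```text
(no output)
```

View pics/z.png

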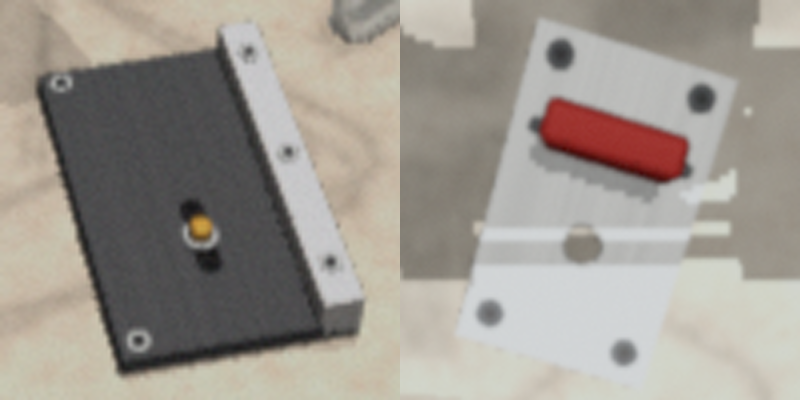

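```bash
cat > h.py <<'E'
import numpy as np
from scipy.optimize import least_squares
S=dict(f=547.9227540813124,c=(327.46887,243.22274),R=np.array([[0.85733265,-0.51475986,0.00173745],[-0.36934099,-0.61748156,-0.69448093],[0.35856375,0.59475946,-0.71950902]]),t=np.array([-0.50777408,0.17688309,0.82860548]))
def model(robot,n):
    m=robot.camera_model(n); return dict(f=m["fx"],c=(m["cx"],m["cy"]),R=np.array(m["R"]),t=np.array(m["t"]))
def proj(m,X):
    p=np.asarray(X)@m["R"].T+m["t"]; return p[:,:2]/p[:,2:]*m["f"]+np.array(m["c"])
def unproj(m,u,z):
    d=m["R"].T@np.append((np.array(u)-m["c"])/m["f"],1); o=-m["R"].T@m["t"]; return o+d*(z-o[2])/d[2]
def fit(m,P,U,x0):
    """planar pose x,y,yaw of local mm points P seen at pixels U"""
    P=np.array(P)/1000.;U=np.array(U,float)
    def W(q):
        c,s=np.cos(q[2]),np.sin(q[2]); X=P.copy()
        X[:,0]=q[0]+c*P[:,0]-s*P[:,1]; X[:,1]=q[1]+s*P[:,0]+c*P[:,1]; return X
    r=least_squares(lambda q:(proj(m,W(q))-U).ravel(),x0,x_scale=[.01,.01,.1],loss='soft_l1')
    return r.x,(proj(m,W(r.x))-U).round(1).tolist()
E
python3 - <<'E'
from h import *
from cell import robot
m=model(robot,"wrist")
U=np.array([(39,77),(121,363),(219,28),(324,307),(363,297),(200.5,234)])/4+(320,230)
P=[(-80,-47,12),(80,-47,12),(-80,35,26),(80,35,26),(80,53,26)]
q,r=fit(S,P,U[:5],[.55,-.03,-1.6]);print("fix",q,r)
def loc(X):
    c,s=np.cos(q[2]),np.sin(q[2]);d=X[:2]-q[:2];return np.array([c*d[0]+s*d[1],-s*d[0]+c*d[1]])*1000
for u,z in(((200.5,226),.020),((190,205),.012),((211,264),.012)): print(loc(unproj(S,np.array(u)/4+(320,230),z)))
U=(np.array([(540,17),(737,80),(457,335),(640,388),(582,244)])-(400,0))/3.077+(265,80)
g,r=fit(m,[(-33,-35,6),(-33,35,6),(77,-35,6),(77,35,6),(34,0,6)],U,[.55,.2,-1.7]);print("plate",g,r)
print(unproj(m,np.array((215,139))/3.077+(265,80),.05))
for n,u in(("kraft",(487,287)),("white",(242,280)),("bit",(197,229))):print(n,unproj(S,u,.03))
E
```

```text
fix [ 0.57036406 -0.16408232 -1.90795203] [[-0.3, -0.6], [-0.1, -0.1], [-0.2, -0.5], [-0.1, 0.2], [1.0, 0.8]]
[25.095919   -0.41947473]
[6.86921004 0.29642255]
[39.19886158  0.79686521]
plate [ 0.53687736  0.08941017 -1.85772316] [[-0.4, -0.2], [0.4, -0.2], [-0.7, -0.2], [0.5, 0.4], [0.2, 0.2]]
[0.53681223 0.08894225 0.05      ]
kraft [ 0.71903316 -0.29262665  0.03      ]
white [ 0.38363117 -0.07460148  0.03      ]
bit [0.36476054 0.07585987 0.03      ]
```

Call:
{"api": "arm_command", "payload": {
  "moves": [
    [[0.03, 0.004, 0.02], [0, 0, -0.14], 0.0918],
    [[0.06, 0.008, 0.04], [0, 0, -0.28], 0.0918],
    [[0.0893, 0.0123, 0.06], [0, 0, -0.42], 0.0918],
    [[0.0893, 0.0123, 0.067], [0, 0, -0.56], 0.0918],
    [[0.0893, 0.0123, 0.067], [0, 0, -0.7], 0.0918]
  ],
  "squeeze": 20
}}

```text
time: 0.6
tool_pos: [0.536, 0.0903, 0.1183]
tool_rot: [-3.139, -0.002, 2.278]
contact_force: [-0.1, -0.8, 0.7]
opening: 0.0916
grip_force: 0.0
```

Call:
{"api": "arm_command", "payload": {
  "moves": [
    [[0, 0, 0], [0, 0, -0.14], 0.07],
    [[0, 0, 0], [0, 0, -0.28], 0.06],
    [[0, 0, 0], [0, 0, -0.42], 0.05],
    [[0, 0, 0], [0, 0, -0.584], 0.05],
    [[0, 0, 0], [0, 0, -0.584], 0.05]
  ]
}}

```text
time: 1.1
tool_pos: [0.537, 0.0893, 0.12]
tool_rot: [-3.141, -0.001, 2.857]
contact_force: [0.2, 1.0, 0.5]
opening: 0.0562
grip_force: 0.0
```

Run:
```python
from cell import robot
import cv2
print(robot.camera_model("wrist")); im=robot.read_camera("wrist"); cv2.imwrite("pics/w1.png",im[:,:,::-1]); s=robot.observe(); print(s["time"],s["tool_pos"],s["tool_rot"],s["contact_force"],s["opening"])
```

```text
{'fx': 341.2125460593105, 'fy': 341.2125460593105, 'cx': 321.6079653074927, 'cy': 237.74519691296945, 'R': array([[ 2.81945734e-01,  9.59430351e-01, -6.23580838e-05],
       [ 9.30334566e-01, -2.73379532e-01,  2.44420187e-01],
       [ 2.34487098e-01, -6.89712428e-02, -9.69669412e-01]]), 't': array([-0.23667386, -0.48945436,  0.20345993])}
1.15 [0.53710622 0.08931624 0.12002753] [-3.14140836e+00 -5.76875875e-04  2.85330799e+00] [ 0.07165634  0.2706793  -0.7267423 ] 0.053293363857944746
```

View pics/w1.png

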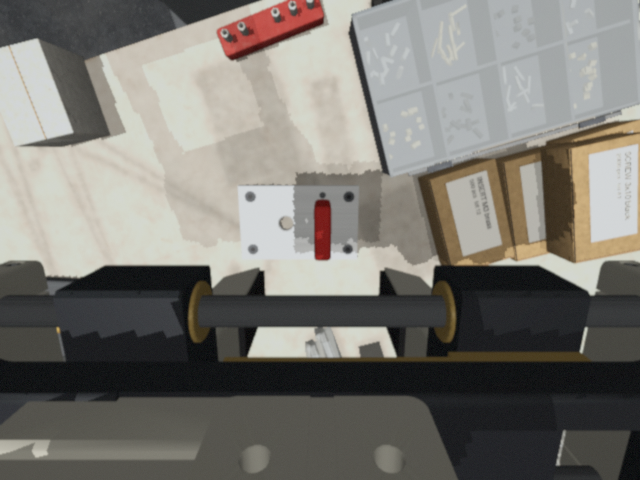

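The template is aligned with the gripper: hole at (287,222), handle at (323,230), midway between the fingers. I'll descend and grip.

Call:
{"api": "arm_command", "payload": {
  "moves": [
    [[0, 0, 0.03], [0, 0, 0], 0.05],
    [[0, 0, 0.06], [0, 0, 0], 0.05],
    [[0, 0, 0.085], [0, 0, 0], 0.05],
    [[0, 0, 0.102], [0, 0, 0], 0.05],
    [[0, 0, 0.102], [0, 0, 0], 0.05]
  ],
  "squeeze": 25
}}

```text
time: 1.65
tool_pos: [0.5353, 0.0892, 0.0159]
tool_rot: [-3.14, -0.005, 2.852]
contact_force: [-0.6, -0.8, 1.4]
opening: 0.0499
grip_force: 0.0
```

Call:
{"api": "arm_command", "payload": {
  "moves": [
    [[0, 0, 0], [0, 0, 0], 0.02],
    [[0, 0, 0], [0, 0, 0], 0.0],
    [[0, 0, 0], [0, 0, 0], 0.0],
    [[0, 0, 0], [0, 0, 0], 0.0],
    [[0, 0, 0], [0, 0, 0], 0.0]
  ]
}}

```text
time: 2.15
tool_pos: [0.5376, 0.0893, 0.0189]
tool_rot: [3.141, 0.001, 2.855]
contact_force: [0.3, 0.1, -1.1]
opening: 0.0143
grip_force: 0.0
```

Call:
{"api": "arm_command", "payload": {
  "moves": [
    [[0, 0, 0], [0, 0, 0], 0.0],
    [[0, 0, -0.01], [0, 0, 0], 0.0],
    [[0, 0, -0.03], [0, 0, 0], 0.0],
    [[0, 0, -0.05], [0, 0, 0], 0.0],
    [[0, 0, -0.07], [0, 0, 0], 0.0]
  ]
}}

```text
time: 2.65
tool_pos: [0.5374, 0.0893, 0.0898]
tool_rot: [3.141, 0.0, 2.855]
contact_force: [-0.0, -0.4, 0.2]
opening: 0.0005
grip_force: 0.0
```

The grip missed: the fingers closed to zero. I'll look.

Run:
```python
from cell import robot
import cv2,numpy as np
w=robot.read_camera("wrist"); s=robot.read_camera("scene")
o=np.zeros((600,800,3),np.uint8)
o[:300,:400]=cv2.resize(w,(400,300)); o[300:,:]=cv2.resize(s[130:280,190:390],(800,600))[:300] if 0 else 0
a=cv2.resize(w[150:350,200:440],(480,400)); b=cv2.resize(s[80:250,200:340],(320,389))
o=np.zeros((400,800,3),np.uint8); o[:,:480]=a; o[:389,480:]=b
cv2.imwrite("pics/m1.png",o[:,:,::-1])
```

```text
(no output)
```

View pics/m1.png

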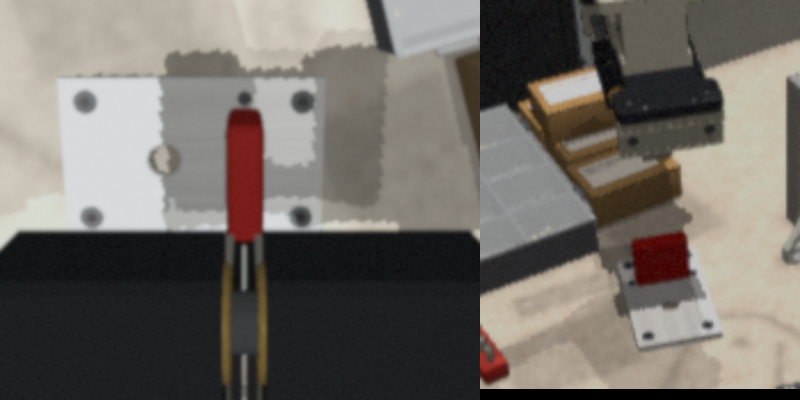

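The plate hasn't moved and is still centred under the fingers (handle at 245,175 in the crop). I lifted before the grip force had built up. I'll retry and wait for the force.

Call:
{"api": "arm_command", "payload": {
  "moves": [
    [[0, 0, 0], [0, 0, 0], 0.05],
    [[0, 0, 0], [0, 0, 0], 0.05],
    [[0, 0, 0], [0, 0, 0], 0.05],
    [[0, 0, 0], [0, 0, 0], 0.05],
    [[0, 0, 0], [0, 0, 0], 0.05]
  ]
}}

```text
time: 3.25
tool_pos: [0.5371, 0.0893, 0.0878]
tool_rot: [-3.141, -0.001, 2.855]
contact_force: [0.6, -0.3, 0.3]
opening: 0.0361
grip_force: 0.0
```

Call:
{"api": "arm_command", "payload": {
  "moves": [
    [[0, 0, 0.01], [0, 0, 0], 0.05],
    [[0, 0, 0.03], [0, 0, 0], 0.05],
    [[0, 0, 0.05], [0, 0, 0], 0.04],
    [[0, 0, 0.07], [0, 0, 0], 0.03],
    [[0, 0, 0.072], [0, 0, 0], 0.03]
  ]
}}

```text
time: 3.75
tool_pos: [0.5351, 0.0892, 0.0134]
tool_rot: [-3.14, -0.005, 2.855]
contact_force: [0.0, -0.3, 0.1]
opening: 0.0321
grip_force: 0.0
```

Call:
{"api": "arm_command", "payload": {
  "moves": [
    [[0, 0, 0], [0, 0, 0], 0.0],
    [[0, 0, 0], [0, 0, 0], 0.0],
    [[0, 0, 0], [0, 0, 0], 0.0],
    [[0, 0, 0], [0, 0, 0], 0.0],
    [[0, 0, 0], [0, 0, 0], 0.0]
  ]
}}

```text
time: 4.25
tool_pos: [0.5376, 0.0893, 0.0169]
tool_rot: [3.141, 0.001, 2.855]
contact_force: [0.7, 0.2, -0.3]
opening: 0.0002
grip_force: 0.0
```

Call:
{"api": "arm_command", "payload": {
  "moves": [
    [[0, 0, 0], [0, 0, 0], 0.0],
    [[0, 0, 0], [0, 0, 0], 0.0],
    [[0, 0, 0], [0, 0, 0], 0.0],
    [[0, 0, 0], [0, 0, 0], 0.0],
    [[0, 0, 0], [0, 0, 0], 0.0]
  ]
}}

```text
time: 4.75
tool_pos: [0.5373, 0.0893, 0.0163]
tool_rot: [3.142, 0.0, 2.855]
contact_force: [-0.0, -0.3, -0.3]
opening: 0.0004
grip_force: 0.0
```

Run:
```python
from cell import robot
from h import *
import cv2
w=robot.read_camera("wrist"); s=robot.read_camera("side"); sc=robot.read_camera("scene")
q=np.array([.5369,.0894,-1.8577])
for n in("scene","side","wrist"):
    m=model(robot,n); T=robot.observe()["tool_pos"]
    print(n,proj(m,[[q[0],q[1],.05],[q[0],q[1],.006],T]).round(0).tolist())
a=cv2.resize(w[100:400,160:480],(400,375)); b=cv2.resize(sc[110:260,210:370],(400,375))
cv2.imwrite("pics/m2.png",np.vstack([np.hstack([a,b])])[:,:,::-1]); cv2.imwrite("pics/side.png",s[:,:,::-1])
```

```text
scene [[278.0, 184.0], [280.0, 202.0], [279.0, 198.0]]
side [[310.0, 306.0], [310.0, 321.0], [310.0, 317.0]]
wrist [[322.0, 283.0], [322.0, 257.0], [322.0, 263.0]]
```

View pics/m2.png

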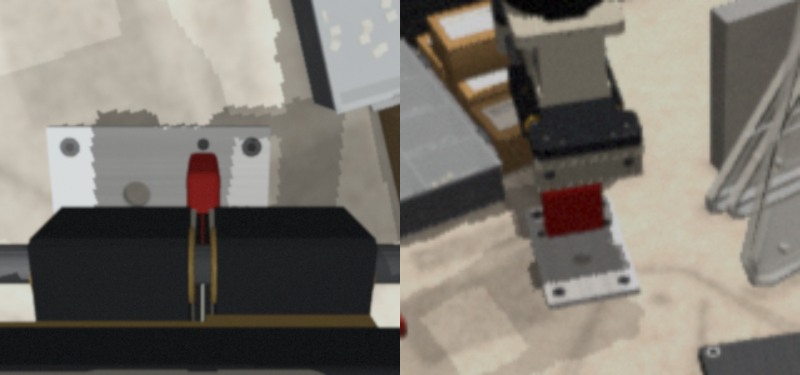

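View pics/side.png

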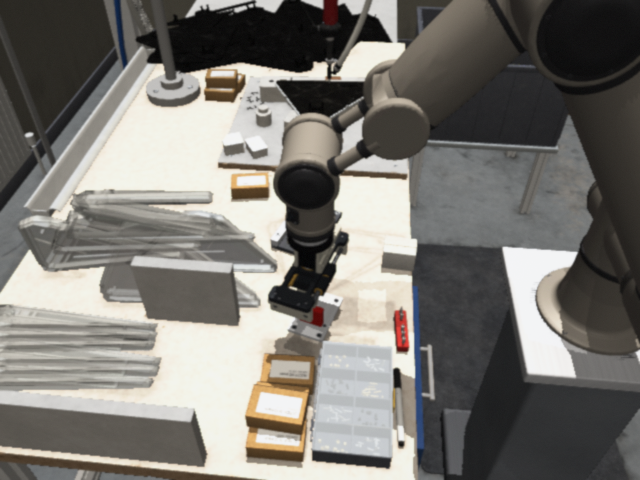

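Run:
```python
from h import *
from cell import robot
import cv2
q=np.array([.5369,.0894,-1.8577]);c,s=np.cos(q[2]),np.sin(q[2])
C=[(x,y,z) for z in(6,50) for x in(-7,7) for y in(-23,23)]
X=[[q[0]+(c*x-s*y)/1e3,q[1]+(s*x+c*y)/1e3,z/1e3] for x,y,z in C]
w1=dict(f=341.2125,c=(321.608,237.745),R=np.array([[.281945734,.959430351,-6.2358e-5],[.930334566,-.273379532,.244420187],[.234487098,-.0689712428,-.969669412]]),t=np.array([-.23667386,-.48945436,.20345993]))
def red(im,roi):
    x0,x1,y0,y1=roi;k=im[y0:y1,x0:x1].astype(int);m=(k[...,2]>90)&(k[...,1]<70)&(k[...,0]<70)
    v,u=np.nonzero(m);return u.min()+x0,u.max()+x0,v.min()+y0,v.max()+y0
def bb(m):
    p=proj(m,X);return p[:,0].min().round(),p[:,0].max().round(),p[:,1].min().round(),p[:,1].max().round()
print("w1",bb(w1),red(cv2.imread("pics/w1.png"),(280,370,180,330)))
print("w1 z50",proj(w1,X).round().tolist())
print("scene",bb(S),red(cv2.imread("pics/scene0.png"),(250,310,165,215)))
print("side",bb(model(robot,"side")),red(cv2.imread("pics/side.png"),(290,345,295,340)))
```

```text
w1 (np.float64(313.0), np.float64(331.0), np.float64(199.0), np.float64(262.0)) (np.int64(314), np.int64(330), np.int64(200), np.int64(259))
w1 z50 [[330.0, 199.0], [329.0, 248.0], [314.0, 199.0], [315.0, 248.0], [331.0, 207.0], [331.0, 262.0], [313.0, 207.0], [314.0, 262.0]]
scene (np.float64(266.0), np.float64(292.0), np.float64(180.0), np.float64(206.0)) (np.int64(266), np.int64(290), np.int64(181), np.int64(188))
side (np.float64(297.0), np.float64(323.0), np.float64(299.0), np.float64(327.0)) (np.int64(302), np.int64(323), np.int64(306), np.int64(326))
```

Run:
```python
from cell import robot
import cv2,numpy as np
b=robot.read_camera("scene")[140:220,240:320]; a=cv2.imread("pics/side.png")[250:350,260:360,::-1]
print(robot.observe())
cv2.imwrite("pics/m3.png",np.hstack([cv2.resize(a,(400,400),interpolation=2),cv2.resize(b,(400,400),interpolation=2)])[:,:,::-1])
```

```text
{'time': 4.95, 'qpos': array([ 2.39969484e-02,  5.70919671e-01,  1.68054582e+00, -4.04726046e-06,
        8.90098813e-01, -1.25998138e+00]), 'qvel': array([-0.00023626, -0.00046878, -0.00096992, -0.00023431, -0.00137365,
        0.00073362]), 'joint_efforts': array([-1.67332009e-04, -4.86011660e+01, -1.85276574e+01, -8.15914886e-03,
        8.92747846e-02,  3.49899301e-05]), 'tool_pos': array([0.53731901, 0.08931737, 0.01631302]), 'tool_rot': array([3.14158698e+00, 2.79522538e-05, 2.85477721e+00]), 'contact_force': array([-0.12673276,  0.30875848, -0.46176263]), 'torque': array([ 0.0664931 , -0.03462254, -0.0785339 ]), 'grip_force': 0.0, 'opening': 0.0001725168221223054}
```

View pics/m3.png

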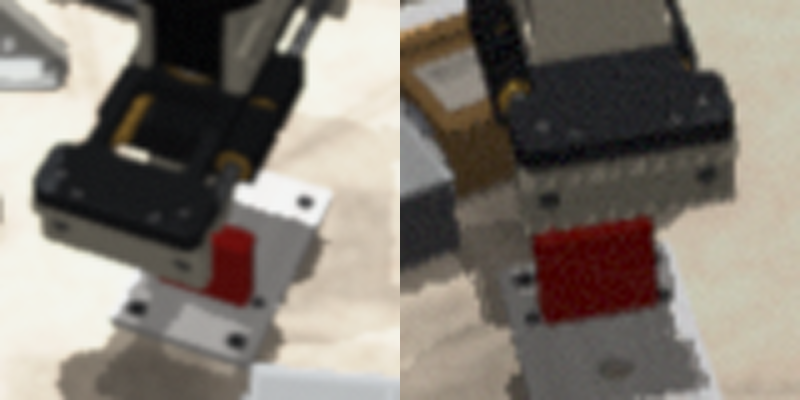

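Run:
```python
from h import *
from cell import robot
q=np.array([.5369,.0894,-1.8577]);c,s=np.cos(q[2]),np.sin(q[2])
def W(x,y,z): return [q[0]+(c*x-s*y)/1e3,q[1]+(s*x+c*y)/1e3,z/1e3]
m=model(robot,"wrist"); sd=model(robot,"side")
print("m2 pred",proj(m,[W(77,-35,6),W(-33,-35,6),W(34,0,6)]).round(1).tolist(),"obs 198,201.6 375,201.6 269.6,254.4")
for z in(83,100,133):
  print(z,"scene end edge",proj(S,[W(95,-37,z),W(95,37,z)]).round().tolist(),"obs (266,183),(304,180)","side",proj(sd,[W(-95,-37,z),W(-95,37,z)]).round().tolist(),"obs (312,321),(271,306)")
print("cam in tool",-m["R"].T@m["t"]-robot.observe()["tool_pos"])
```

```text
m2 pred [[196.0, 202.1], [376.3, 202.0], [268.7, 256.9]] obs 198,201.6 375,201.6 269.6,254.4
83 scene end edge [[266.0, 208.0], [308.0, 200.0]] obs (266,183),(304,180) side [[309.0, 341.0], [268.0, 327.0]] obs (312,321),(271,306)
100 scene end edge [[266.0, 200.0], [308.0, 193.0]] obs (266,183),(304,180) side [[309.0, 334.0], [268.0, 321.0]] obs (312,321),(271,306)
133 scene end edge [[264.0, 185.0], [307.0, 178.0]] obs (266,183),(304,180) side [[308.0, 322.0], [267.0, 308.0]] obs (312,321),(271,306)
cam in tool [-0.0627835   0.01810071  0.1969057 ]
```

The projections disagree with the reported height. In `scene0` the real fingertips sit about 20 px above where the reported TCP projects, and the gripper body is also about 50 mm too high in both views. I'll measure that offset on the start picture.

Run:
```python
from h import *
import cv2
im=cv2.imread("pics/scene0.png")[60:180,230:350]
im=cv2.resize(im,(600,600),interpolation=cv2.INTER_CUBIC)
T=np.array([.52459,.0001,.18672])
for dz in(0,.02,.04,.05,.06):
    P=proj(S,[T+[-.046,0,dz],T+[.046,0,dz]]); print(dz,((P-(230,60))*5).round().tolist())
cv2.imwrite("pics/g.png",im)
```

```text
0 [[180.0, 506.0], [432.0, 418.0]]
0.02 [[175.0, 454.0], [431.0, 366.0]]
0.04 [[170.0, 401.0], [430.0, 314.0]]
0.05 [[167.0, 374.0], [429.0, 287.0]]
0.06 [[164.0, 346.0], [429.0, 259.0]]
```

View pics/g.png

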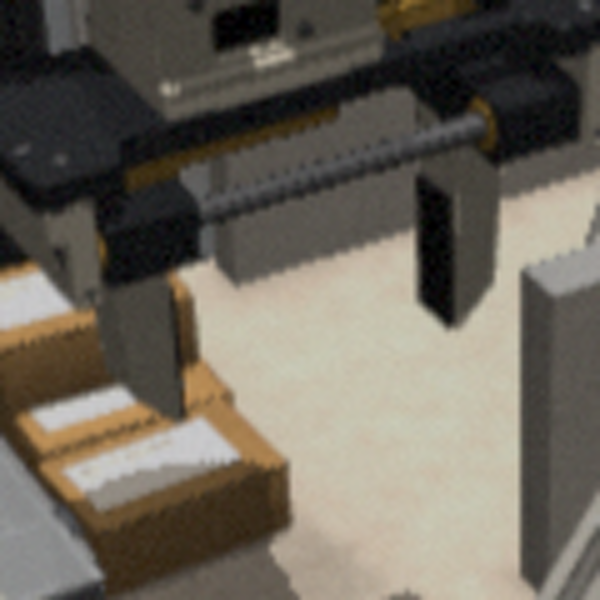

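Measured: the real fingertips are 40 mm higher than the reported TCP. Left tip corner is at (183,418) against (185,419) predicted for +40 mm, and the right tip centre at (437,314) against (430,314). So the fingers closed just above the handle's top. I'll open and go down slowly by that much, watching the force.

Call:
{"api": "arm_command", "payload": {
  "moves": [
    [[0, 0, 0], [0, 0, 0], 0.05],
    [[0, 0, 0], [0, 0, 0], 0.05],
    [[0, 0, 0], [0, 0, 0], 0.05],
    [[0, 0, 0], [0, 0, 0], 0.05],
    [[0, 0, 0], [0, 0, 0], 0.05]
  ]
}}

```text
time: 5.45
tool_pos: [0.5374, 0.0893, 0.0163]
tool_rot: [3.142, 0.0, 2.855]
contact_force: [0.1, 0.2, 0.0]
opening: 0.036
grip_force: 0.0
```

Call:
{"api": "arm_command", "payload": {
  "moves": [
    [[0, 0, 0.004], [0, 0, 0], 0.05],
    [[0, 0, 0.01], [0, 0, 0], 0.05],
    [[0, 0, 0.015], [0, 0, 0], 0.05],
    [[0, 0, 0.018], [0, 0, 0], 0.05],
    [[0, 0, 0.02], [0, 0, 0], 0.05]
  ]
}}

```text
time: 5.95
tool_pos: [0.5371, 0.0893, -0.0042]
tool_rot: [-3.141, -0.001, 2.855]
contact_force: [0.6, -0.1, -0.1]
opening: 0.0502
grip_force: 0.0
```

Call:
{"api": "arm_command", "payload": {
  "moves": [
    [[0, 0, 0.004], [0, 0, 0], 0.05],
    [[0, 0, 0.009], [0, 0, 0], 0.05],
    [[0, 0, 0.013], [0, 0, 0], 0.05],
    [[0, 0, 0.015], [0, 0, 0], 0.05],
    [[0, 0, 0.016], [0, 0, 0], 0.03]
  ],
  "squeeze": 25
}}

```text
time: 6.45
tool_pos: [0.5372, 0.0893, -0.02]
tool_rot: [-3.141, -0.0, 2.855]
contact_force: [0.3, -0.1, 0.4]
opening: 0.0458
grip_force: 0.0
```

Call:
{"api": "arm_command", "payload": {
  "moves": [
    [[0, 0, 0], [0, 0, 0], 0.0],
    [[0, 0, 0], [0, 0, 0], 0.0],
    [[0, 0, 0], [0, 0, 0], 0.0],
    [[0, 0, 0], [0, 0, 0], 0.0],
    [[0, 0, 0], [0, 0, 0], 0.0]
  ]
}}

```text
time: 6.95
tool_pos: [0.5374, 0.0894, -0.0195]
tool_rot: [3.141, 0.0, 2.855]
contact_force: [0.6, -0.2, 0.7]
opening: 0.0139
grip_force: 25.0
```

Call:
{"api": "arm_command", "payload": {
  "moves": [
    [[0, 0, 0], [0, 0, 0], 0.0],
    [[0, 0, 0], [0, 0, 0], 0.0],
    [[0, 0, 0], [0, 0, 0], 0.0],
    [[0, 0, 0], [0, 0, 0], 0.0],
    [[0, 0, 0], [0, 0, 0], 0.0]
  ]
}}

```text
time: 7.45
tool_pos: [0.5375, 0.0893, -0.0195]
tool_rot: [3.141, 0.0, 2.855]
contact_force: [-0.1, 0.6, 2.6]
opening: 0.014
grip_force: 25.0
```

The handle is gripped at 14 mm with 25 N. I'll lift it and carry it over the fixture.

Call:
{"api": "arm_command", "payload": {
  "moves": [
    [[0, 0, -0.005], [0, 0, 0], 0.0],
    [[0, 0, -0.02], [0, 0, 0], 0.0],
    [[0, 0, -0.04], [0, 0, 0], 0.0],
    [[0, 0, -0.06], [0, 0, 0], 0.0],
    [[0, 0, -0.07], [0, 0, 0], 0.0]
  ]
}}

```text
time: 7.95
tool_pos: [0.5378, 0.0893, 0.0517]
tool_rot: [3.141, 0.001, 2.855]
contact_force: [0.6, -0.9, -3.2]
opening: 0.0136
grip_force: 25.0
```

Call:
{"api": "arm_command", "payload": {
  "moves": [
    [[-0.007, -0.015, 0], [0, 0, 0.01], 0.0],
    [[-0.02, -0.042, 0], [0, 0, 0.02], 0.0],
    [[-0.034, -0.07, 0], [0, 0, 0.03], 0.0],
    [[-0.047, -0.098, 0], [0, 0, 0.04], 0.0],
    [[-0.06, -0.126, 0], [0, 0, 0.051], 0.0]
  ]
}}

```text
time: 8.45
tool_pos: [0.5587, -0.0495, 0.0497]
tool_rot: [-3.141, -0.001, 2.804]
contact_force: [0.8, -0.7, -3.5]
opening: 0.0139
grip_force: 25.0
```

```bash
cat > st.py <<'E'
from h import *
from cell import robot
q=np.array([.57036,-.16408,-1.90795])
def st():
    s=robot.observe();p=s["tool_pos"];d=p[:2]-q[:2];c,k=np.cos(q[2]),np.sin(q[2])
    f=s["contact_force"]
    print("t",round(s["time"],2),"hole x,y,z mm",((c*d[0]+k*d[1])*1e3+34).round(1),((-k*d[0]+c*d[1])*1e3).round(1),(p[2]*1e3+19.5).round(1),"yaw err",round(s["tool_rot"][2]-np.pi/2-np.pi-q[2],4),"F fix",(c*f[0]+k*f[1]).round(1),(-k*f[0]+c*f[1]).round(1),f[2].round(1),"grip",s["opening"].round(4),s["grip_force"].round(1))
if __name__=="__main__": st()
E
python3 st.py
```

```text
Traceback (most recent call last):
  File "st.py", line 8, in <module>
    if __name__=="__main__": st()
                             ~~^^
  File "st.py", line 7, in st
    print("t",round(s["time"],2),"hole x,y,z mm",((c*d[0]+k*d[1])*1e3+34).round(1),((-k*d[0]+c*d[1])*1e3).round(1),(p[2]*1e3+19.5).round(1),"yaw err",round(s["tool_rot"][2]-np.pi/2-np.pi-q[2],4),"F fix",(c*f[0]+k*f[1]).round(1),(-k*f[0]+c*f[1]).round(1),f[2].round(1),"grip",s["opening"].round(4),s["grip_force"].round(1))
                                                                                                                                                                                                                                                                                   ^^^^^^^^^^^^^^^^^^
AttributeError: 'float' object has no attribute 'round'
```

Call:
{"api": "arm_command", "payload": {
  "moves": [
    [[-0.012, -0.022, 0], [0, 0, 0], 0.0],
    [[-0.025, -0.045, 0], [0, 0, 0], 0.0],
    [[-0.037, -0.066, 0], [0, 0, 0], 0.0],
    [[-0.044, -0.077, 0.005], [0, 0, 0], 0.0],
    [[-0.046, -0.0812, 0.015], [0, 0, 0], 0.0]
  ]
}}

```text
time: 8.95
tool_pos: [0.5761, -0.1415, 0.0349]
tool_rot: [3.142, 0.001, 2.802]
contact_force: [0.4, 0.4, -3.3]
opening: 0.0139
grip_force: 25.0
```

Call:
{"api": "arm_command", "payload": {
  "moves": [
    [[0, 0, 0.01], [0, 0, 0], 0.0],
    [[0, 0, 0.018], [0, 0, 0], 0.0],
    [[0, 0, 0.021], [0, 0, 0], 0.0],
    [[0, 0, 0.022], [0, 0, 0], 0.0],
    [[0, 0, 0.022], [0, 0, 0], 0.0]
  ]
}}

```text
time: 9.45
tool_pos: [0.5758, -0.1398, 0.0134]
tool_rot: [3.142, 0.0, 2.805]
contact_force: [-0.8, -0.2, -3.1]
opening: 0.0141
grip_force: 25.0
```

```bash
sed -i 's/s\["opening"\].round(4),s\["grip_force"\].round(1)/round(s["opening"],4),round(s["grip_force"],1)/' st.py
python3 - <<'E'
from st import *
import cv2
s=robot.read_camera("scene"); cv2.imwrite("pics/p.png",cv2.resize(s[190:340,290:440],(600,600),interpolation=2)[:,:,::-1]); st()
E
```

```text
t 9.5 hole x,y,z mm 9.4 -2.6 33.1 yaw err -0.0 F fix -0.1 0.6 -2.3 grip 0.0141 25.0
```

View pics/p.png

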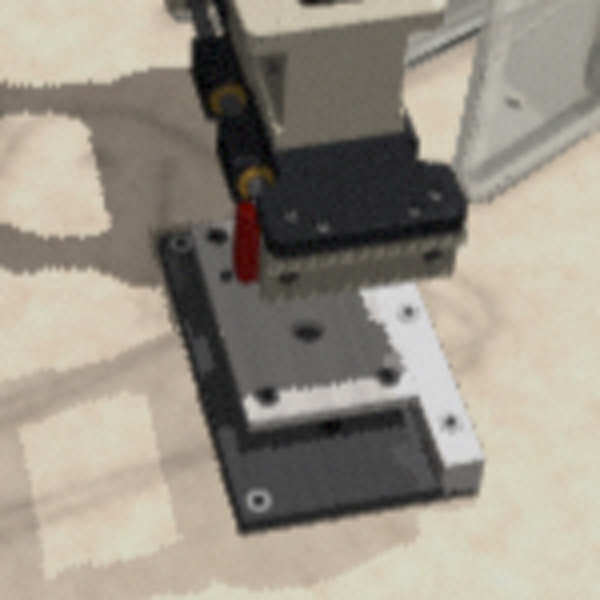

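The plate is level above the base, along the fence and just inside it, with its hole at (307,333) in the crop and the slot end uncovered below. I'll check the hole numerically and lower it.

Run:
```python
from st import *
X=unproj(S,(366.75,273.4),.039);d=X[:2]-q[:2];c,k=np.cos(q[2]),np.sin(q[2]);print(c*d[0]+k*d[1],-k*d[0]+c*d[1])
```

```text
0.012043178116134992 -0.003826172107969312
```

Call:
{"api": "arm_command", "payload": {
  "moves": [
    [[0, 0, 0.004], [0, 0, 0], 0.0],
    [[0, 0, 0.008], [0, 0, 0], 0.0],
    [[0, 0, 0.01], [0, 0, 0], 0.0],
    [[0, 0, 0.011], [0, 0, 0], 0.0],
    [[0, 0, 0.011], [0, 0, 0], 0.0]
  ]
}}

```text
time: 10.0
tool_pos: [0.5756, -0.1403, 0.0021]
tool_rot: [3.142, -0.0, 2.804]
contact_force: [-0.4, -0.0, -2.5]
opening: 0.0143
grip_force: 25.0
```

```bash
python3 st.py
```

```text
t 10.0 hole x,y,z mm 9.9 -2.9 21.6 yaw err -0.0007 F fix 0.2 -0.4 -2.5 grip 0.0143 25.0
```

Call:
{"api": "arm_command", "payload": {
  "moves": [
    [[0, 0, 0.0003], [0, 0, 0], 0.0],
    [[0, 0, 0.0006], [0, 0, 0], 0.0],
    [[0, 0, 0.001], [0, 0, 0], 0.0],
    [[0, 0, 0.001], [0, 0, 0], 0.0],
    [[0, 0, 0.001], [0, 0, 0], 0.0]
  ]
}}

```text
time: 10.5
tool_pos: [0.5758, -0.1404, 0.0014]
tool_rot: [3.142, 0.0, 2.804]
contact_force: [0.6, -0.3, -2.6]
opening: 0.0139
grip_force: 25.0
```

```bash
python3 st.py
```

```text
t 10.5 hole x,y,z mm 9.8 -2.7 20.9 yaw err -0.0007 F fix 0.1 0.7 -2.6 grip 0.0139 25.0
```

Call:
{"api": "arm_command", "payload": {
  "moves": [
    [[0, 0, 0.0003], [0, 0, 0], 0.0],
    [[0, 0, 0.0006], [0, 0, 0], 0.0],
    [[0, 0, 0.001], [0, 0, 0], 0.0],
    [[0, 0, 0.001], [0, 0, 0], 0.0],
    [[0, 0, 0.001], [0, 0, 0], 0.0]
  ]
}}

```text
time: 11.0
tool_pos: [0.5758, -0.1404, 0.0005]
tool_rot: [-3.142, 0.0, 2.804]
contact_force: [0.2, 0.1, -1.9]
opening: 0.0141
grip_force: 25.0
```

```bash
python3 st.py
```

```text
t 11.0 hole x,y,z mm 9.8 -2.7 20.0 yaw err -0.0006 F fix -0.2 0.2 -1.9 grip 0.0141 25.0
```

Call:
{"api": "arm_command", "payload": {
  "moves": [
    [[0, 0, 0.0003], [0, 0, 0], 0.0],
    [[0, 0, 0.0006], [0, 0, 0], 0.0],
    [[0, 0, 0.001], [0, 0, 0], 0.0],
    [[0, 0, 0.001], [0, 0, 0], 0.0],
    [[0, 0, 0.001], [0, 0, 0], 0.0]
  ]
}}

```text
time: 11.5
tool_pos: [0.576, -0.1404, 0.0001]
tool_rot: [-3.142, 0.001, 2.804]
contact_force: [-2.1, 2.2, 5.5]
opening: 0.0135
grip_force: 25.0
```

```bash
python3 st.py
```

```text
t 11.5 hole x,y,z mm 9.8 -2.5 19.6 yaw err -0.0006 F fix -1.4 -2.7 5.5 grip 0.0135 25.0
```

Contact with the pin top at 19.6 mm, about 8 N. I'll ease off a little and move toward the fence.

Call:
{"api": "arm_command", "payload": {
  "moves": [
    [[-0.0004, 0, -0.0003], [0, 0, 0], 0.0],
    [[-0.0008, 0, -0.0003], [0, 0, 0], 0.0],
    [[-0.0012, 0, -0.0003], [0, 0, 0], 0.0],
    [[-0.0015, 0, -0.0003], [0, 0, 0], 0.0],
    [[-0.0015, 0, -0.0003], [0, 0, 0], 0.0]
  ]
}}

```text
time: 12.0
tool_pos: [0.5763, -0.1404, -0.0]
tool_rot: [3.141, -0.002, 2.804]
contact_force: [-4.9, 3.7, 7.4]
opening: 0.0137
grip_force: 25.1
```

```bash
python3 st.py
```

```text
t 12.0 hole x,y,z mm 9.7 -2.2 19.5 yaw err -0.0008 F fix -1.8 -5.8 7.4 grip 0.0137 25.1
```

Call:
{"api": "arm_command", "payload": {
  "moves": [
    [[-0.0002, 0, 0], [0, 0, 0], 0.0],
    [[-0.0004, 0, 0], [0, 0, 0], 0.0],
    [[-0.0006, 0, 0], [0, 0, 0], 0.0],
    [[-0.0008, 0, 0], [0, 0, 0], 0.0],
    [[-0.0008, 0, 0], [0, 0, 0], 0.0]
  ]
}}

```text
time: 12.5
tool_pos: [0.5771, -0.1408, -0.0]
tool_rot: [-3.142, -0.002, 2.804]
contact_force: [-4.0, 2.5, 7.5]
opening: 0.0135
grip_force: 25.1
```

```bash
python3 st.py
```

```text
t 12.5 hole x,y,z mm 9.8 -1.3 19.5 yaw err -0.0008 F fix -1.0 -4.6 7.5 grip 0.0135 25.1
```

Call:
{"api": "arm_command", "payload": {
  "moves": [
    [[-0.0002, 0, -0.0004], [0, 0, 0], 0.0],
    [[-0.0004, 0, -0.0004], [0, 0, 0], 0.0],
    [[-0.0006, 0, -0.0004], [0, 0, 0], 0.0],
    [[-0.0008, 0, -0.0004], [0, 0, 0], 0.0],
    [[-0.0008, 0, -0.0004], [0, 0, 0], 0.0]
  ]
}}

```text
time: 13.0
tool_pos: [0.5782, -0.1413, 0.0001]
tool_rot: [-3.142, -0.001, 2.804]
contact_force: [-3.9, 1.8, 6.1]
opening: 0.0138
grip_force: 25.0
```

```bash
python3 st.py
```

```text
t 13.0 hole x,y,z mm 9.9 -0.1 19.6 yaw err -0.0007 F fix -0.4 -4.2 6.1 grip 0.0138 25.0
```

Call:
{"api": "arm_command", "payload": {
  "moves": [
    [[-0.0002, 0, 0], [0, 0, 0], 0.0],
    [[-0.0004, 0, 0], [0, 0, 0], 0.0],
    [[-0.0006, 0, 0], [0, 0, 0], 0.0],
    [[-0.0008, 0, 0], [0, 0, 0], 0.0],
    [[-0.0008, 0, 0], [0, 0, 0], 0.0]
  ]
}}

```text
time: 13.5
tool_pos: [0.5783, -0.1413, 0.0]
tool_rot: [-3.141, -0.002, 2.804]
contact_force: [-5.7, 3.1, 7.2]
opening: 0.0136
grip_force: 25.0
```

```bash
python3 st.py
```

```text
t 13.5 hole x,y,z mm 9.9 -0.1 19.5 yaw err -0.0005 F fix -1.0 -6.4 7.2 grip 0.0136 25.0
```

The fence is found: y stops at -0.1 mm with about 6 N. Now I'll slide along it.

Call:
{"api": "arm_command", "payload": {
  "moves": [
    [[0.0003, -0.001, -0.0002], [0, 0, 0], 0.0],
    [[0.0003, -0.002, -0.0002], [0, 0, 0], 0.0],
    [[0.0003, -0.003, -0.0002], [0, 0, 0], 0.0],
    [[0.0003, -0.004, -0.0002], [0, 0, 0], 0.0],
    [[0.0003, -0.005, -0.0002], [0, 0, 0], 0.0]
  ]
}}

```text
time: 14.0
tool_pos: [0.5774, -0.1444, 0.0003]
tool_rot: [3.139, -0.001, 2.804]
contact_force: [-3.3, 7.9, 5.7]
opening: 0.0141
grip_force: 25.0
```

```bash
python3 st.py
```

```text
t 14.0 hole x,y,z mm 13.1 0.1 19.8 yaw err -0.0001 F fix -6.4 -5.7 5.7 grip 0.0141 25.0
```

Call:
{"api": "arm_command", "payload": {
  "moves": [
    [[0, -0.0006, 0], [0, 0, 0], 0.0],
    [[0, -0.0012, 0], [0, 0, 0], 0.0],
    [[0, -0.0018, 0], [0, 0, 0], 0.0],
    [[0, -0.0024, 0], [0, 0, 0], 0.0],
    [[0, -0.003, 0], [0, 0, 0], 0.0]
  ]
}}

```text
time: 14.5
tool_pos: [0.5764, -0.1473, 0.0003]
tool_rot: [3.14, -0.001, 2.804]
contact_force: [-1.2, 8.1, 5.3]
opening: 0.0139
grip_force: 25.0
```

```bash
python3 st.py
```

```text
t 14.5 hole x,y,z mm 16.2 0.1 19.8 yaw err -0.0 F fix -7.2 -3.8 5.3 grip 0.0139 25.0
```

Call:
{"api": "arm_command", "payload": {
  "moves": [
    [[0, -0.0006, 0], [0, 0, 0], 0.0],
    [[0, -0.0012, 0], [0, 0, 0], 0.0],
    [[0, -0.0018, 0], [0, 0, 0], 0.0],
    [[0, -0.0024, 0], [0, 0, 0], 0.0],
    [[0, -0.003, 0], [0, 0, 0], 0.0]
  ]
}}

```text
time: 15.0
tool_pos: [0.5752, -0.1505, -0.0001]
tool_rot: [3.14, -0.001, 2.804]
contact_force: [-2.2, 3.4, 1.5]
opening: 0.0138
grip_force: 25.0
```

```bash
python3 st.py
```

```text
t 15.0 hole x,y,z mm 19.6 0.0 19.4 yaw err -0.0 F fix -2.5 -3.2 1.5 grip 0.0138 25.0
```

Call:
{"api": "arm_command", "payload": {
  "moves": [
    [[0, -0.0004, 0], [0, 0, 0], 0.0],
    [[0, -0.0008, 0], [0, 0, 0], 0.0],
    [[0, -0.0012, 0], [0, 0, 0], 0.0],
    [[0, -0.0016, 0], [0, 0, 0], 0.0],
    [[0, -0.002, 0], [0, 0, 0], 0.0]
  ]
}}

```text
time: 15.5
tool_pos: [0.5742, -0.1536, -0.0003]
tool_rot: [3.141, -0.002, 2.804]
contact_force: [-2.4, 2.8, -3.6]
opening: 0.014
grip_force: 25.0
```

```bash
python3 st.py
```

```text
t 15.5 hole x,y,z mm 22.8 0.1 19.2 yaw err -0.0007 F fix -1.9 -3.2 -3.6 grip 0.014 25.0
```

The support is gone: Fz is back to the plate's weight at x = 22.8. I'll lower it gently.

Call:
{"api": "arm_command", "payload": {
  "moves": [
    [[0, 0, 0.0003], [0, 0, 0], 0.0],
    [[0, 0, 0.0006], [0, 0, 0], 0.0],
    [[0, 0, 0.001], [0, 0, 0], 0.0],
    [[0, 0, 0.001], [0, 0, 0], 0.0],
    [[0, 0, 0.001], [0, 0, 0], 0.0]
  ]
}}

```text
time: 16.0
tool_pos: [0.5741, -0.1537, -0.0008]
tool_rot: [-3.141, -0.001, 2.804]
contact_force: [-4.9, 2.9, -1.3]
opening: 0.014
grip_force: 25.0
```

```bash
python3 st.py
```

```text
t 16.0 hole x,y,z mm 23.0 0.1 18.7 yaw err -0.0006 F fix -1.1 -5.6 -1.3 grip 0.014 25.0
```

Call:
{"api": "arm_command", "payload": {
  "moves": [
    [[0.0003, 0, 0.0003], [0, 0, 0], 0.0],
    [[0.0005, 0, 0.0006], [0, 0, 0], 0.0],
    [[0.0005, 0, 0.001], [0, 0, 0], 0.0],
    [[0.0005, 0, 0.0015], [0, 0, 0], 0.0],
    [[0.0005, 0, 0.0015], [0, 0, 0], 0.0]
  ]
}}

```text
time: 16.5
tool_pos: [0.5741, -0.1538, -0.0023]
tool_rot: [-3.141, -0.0, 2.804]
contact_force: [-4.5, 1.5, -1.2]
opening: 0.0143
grip_force: 25.0
```

```bash
python3 st.py
```

```text
t 16.5 hole x,y,z mm 23.1 0.1 17.2 yaw err -0.0007 F fix 0.1 -4.8 -1.2 grip 0.0143 25.0
```

It's dropping over the pin. I'll continue down.

Call:
{"api": "arm_command", "payload": {
  "moves": [
    [[0.0002, 0, 0.0007], [0, 0, 0], 0.0],
    [[0.0003, 0, 0.0014], [0, 0, 0], 0.0],
    [[0.0003, 0, 0.002], [0, 0, 0], 0.0],
    [[0.0003, 0, 0.0025], [0, 0, 0], 0.0],
    [[0.0003, 0, 0.0025], [0, 0, 0], 0.0]
  ]
}}

```text
time: 17.0
tool_pos: [0.5741, -0.1536, -0.0049]
tool_rot: [-3.142, 0.0, 2.804]
contact_force: [-3.4, 1.2, -1.5]
opening: 0.014
grip_force: 25.0
```

```bash
python3 st.py
```

```text
t 17.0 hole x,y,z mm 22.9 0.1 14.6 yaw err -0.0006 F fix -0.0 -3.6 -1.5 grip 0.014 25.0
```

Call:
{"api": "arm_command", "payload": {
  "moves": [
    [[0, 0, 0.0005], [0, 0, 0], 0.0],
    [[0, 0, 0.001], [0, 0, 0], 0.0],
    [[0, 0, 0.0015], [0, 0, 0], 0.0],
    [[0, 0, 0.002], [0, 0, 0], 0.0],
    [[0, 0, 0.002], [0, 0, 0], 0.0]
  ]
}}

```text
time: 17.5
tool_pos: [0.5741, -0.1535, -0.0069]
tool_rot: [3.142, 0.0, 2.804]
contact_force: [-3.0, 0.6, -2.2]
opening: 0.0138
grip_force: 25.0
```

```bash
python3 st.py
```

```text
t 17.5 hole x,y,z mm 22.8 0.1 12.6 yaw err -0.0007 F fix 0.4 -3.0 -2.2 grip 0.0138 25.0
```

Call:
{"api": "arm_command", "payload": {
  "moves": [
    [[0.0002, 0, 0.0003], [0, 0, 0], 0.0],
    [[0.0002, 0, 0.0005], [0, 0, 0], 0.0],
    [[0.0002, 0, 0.0008], [0, 0, 0], 0.0],
    [[0.0002, 0, 0.001], [0, 0, 0], 0.0],
    [[0.0002, 0, 0.001], [0, 0, 0], 0.0]
  ]
}}

```text
time: 18.0
tool_pos: [0.5741, -0.1536, -0.0075]
tool_rot: [-3.142, 0.001, 2.804]
contact_force: [-3.5, 1.1, -0.0]
opening: 0.0138
grip_force: 25.0
```

```bash
python3 st.py
```

```text
t 18.0 hole x,y,z mm 22.8 0.1 12.0 yaw err -0.0006 F fix 0.1 -3.7 -0.0 grip 0.0138 25.0
```

It's seated at 12.0 mm. I'll release it, then rise once the fingers are open.

Call:
{"api": "arm_command", "payload": {
  "moves": [
    [[0, 0, 0], [0, 0, 0], 0.018],
    [[0, 0, 0], [0, 0, 0], 0.025],
    [[0, 0, 0], [0, 0, 0], 0.035],
    [[0, 0, 0], [0, 0, 0], 0.045],
    [[0, 0, 0], [0, 0, 0], 0.045]
  ]
}}

```text
time: 18.5
tool_pos: [0.5741, -0.1536, -0.0077]
tool_rot: [3.142, 0.001, 2.804]
contact_force: [-0.9, -0.2, -1.2]
opening: 0.0428
grip_force: 0.0
```

Call:
{"api": "arm_command", "payload": {
  "moves": [
    [[0, 0, 0], [0, 0, 0], 0.045],
    [[0, 0, -0.005], [0, 0, 0], 0.045],
    [[0, 0, -0.03], [0, 0, 0], 0.045],
    [[0, 0, -0.07], [0, 0, 0], 0.045],
    [[0, 0, -0.11], [0, 0, 0], 0.045]
  ]
}}

```text
time: 19.0
tool_pos: [0.5734, -0.1533, 0.1034]
tool_rot: [3.141, -0.001, 2.804]
contact_force: [0.6, -0.8, 0.9]
opening: 0.0455
grip_force: 0.0
```

Run:
```python
from st import *
import cv2
st(); im=robot.read_camera("scene"); cv2.imwrite("pics/end.png",im[:,:,::-1])
k=im.astype(int)[200:330,320:430]; v,u=np.nonzero((k[...,0]>90)&(k[...,1]<70)&(k[...,2]<70))
print("red bbox",u.min()+320,u.max()+320,v.min()+200,v.max()+200,len(u))
c,s=np.cos(q[2]),np.sin(q[2])
P=[(x,y,z) for x in(-18.2,-4.2) for y in(-23,23) for z in(18,62)]
X=proj(S,[[q[0]+(c*x-s*y)/1e3,q[1]+(s*x+c*y)/1e3,z/1e3] for x,y,z in P]); print("expected",X.min(0),X.max(0))
```

```text
t 19.0 hole x,y,z mm 22.8 -0.7 122.9 yaw err -0.0007 F fix 0.5 0.9 0.9 grip 0.0455 0.0
red bbox 354 379 251 269 89
expected [350.70015887 248.26148231] [380.89075666 276.13906647]
```

```bash
python3 -c "
from cell import robot
print(robot.hand_in())"
```

```text
the job is handed in; nothing more can be done
None
```

The template is lying flat on the base with the pin in its hole (hole at x ≈ 22.8 mm, underside at 12.0 mm), along the fence and released. I handed the job in at about 19 s; the hand-in gave no verdict. The reported tool height was 40 mm too low, so my first two grips closed above the handle before I corrected for it.

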